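# Refit the throat plate of a bench table saw

## Robot

A 6-joint arm with a two-finger parallel gripper is mounted at the origin on the work surface. World frame = base frame: x ahead of the robot, y to its left, z up, the work surface at z = 0. Lengths are in mm, angles in rad, forces in N, time in s.
With the tool pointing down it reaches from about 400 to 825 mm from the base axis. Payload 7 kg.
Tool frame: the origin (TCP) lies at the very end of the fingers, on their centre line; the grasp point (between the pads) lies 19 mm behind it; z points along the fingers, y is the line along which they close (so a half turn about z gives the same grasp; the last joint's range is limited). The gripper opens to 88 mm and grips with 3 to 60 N. Pads are 19 mm wide; open, the fingers measure 130 mm over their backs; the gripper's body (78 mm by 193 mm) begins 47 mm behind the grasp point.
Start: joints at [1.538, 0.359, 0.012, 0, -1.224, -0.288], TCP at [212.853, 640.538, 226.561] pointing down, gripper open.
Joint ranges: [-3.07, 3.07], [-1.43, 2.12], [-1.02, 1.25], [-3.03, 1.67], [-3.05, -0], [-3.03, 3.03]. Speed limits (rad/s): [2.39, 2.39, 3.01, 3.14, 3.14, 3.14].

## Interface

Orientations are given as a unit quaternion [x, y, z, w].
In Python, from plant import bot gives the robot as it stands. Calls block until the motion is done:
- bot.move_ptp(position, orientation): joint-space move of the TCP to a pose.
- bot.line_to(position, velocity=150, ori=None): straight line of the TCP; ori=None keeps the orientation; velocity is the mean speed in mm/s.
- bot.move_joints(angles): joint-space move.
- bot.move_gripper(opening, force=None): finger opening in mm; force is the grip in N (None keeps the last); returns when the fingers have stopped.
- bot.pause(seconds).
- bot.solve_ik(position, orientation): joint angles nearest the present ones, or None.
- bot.read_state(): the state.
- bot.camera(name): name is "side" or "top" or "wrist"; returns the picture (400x640x3 uint8, red, green, blue); there is no depth.
- bot.get_calibration(name): a dict with "fx", "fy", "cx", "cy" (pixels), "view" (4x4, takes a point from world to camera coordinates); the wrist camera has in their place "T_tool_cam" (4x4, takes a point from camera to tool coordinates, whose origin is the TCP and whose axes are the flange's). Camera axes: x right, y up, looking along -z (the intrinsics and any distortion apply to the point x, -y, -z); pixel columns grow to the right and rows downward; lengths in mm; the calibration is good to about 2 mm. A picture is of the moment at which its call begins: read the wrist's pose just before it. get_calibration takes no time and is no camera call.
A pose or a line that the arm cannot do raises bot.Unreachable and nothing moves.
- bot.close_job(): hands the job in; it is judged then, once.
The state is a dict: "t": time; "joint_pos": joint angles; "qvel": joint speeds; "tau": joint torques, N m; "tcp_pos": TCP position; "eef_rot": TCP orientation; "contact_force": force on the tool from outside, world axes, zero at the start; "moment": the same for the moment, N m; "width": finger opening in mm; "finger_force": force on a finger pad.
Only numpy, scipy, OpenCV 4.12 (cv2) and the standard library are available. Lean on these libraries where they do the work, as an engineer would, in place of code of your own. Each camera call takes 0.05 s, during which the arm holds its last target. There are 200 camera calls.

## Task

The saw blade has just been changed: refit the throat plate with the narrow slot in the saw table. Hook its tongue under the lip at the rear of the opening, lower the front and press it down until it snaps past the spring plunger and is fully home, flush with the table and bearing on all three levelling screws so that it cannot rock; leave the spare plate with the wide slot and the push stick where they lie.

Things in the scene. Friction and masses are not known exactly. Their poses are not given: they have to be found in the camera images.
- plate: The throat plate to fit: bare steel, 170 mm long (its x) x 62 mm wide (its y) x 10 mm thick, about 0.45 kg, lying flat, right side up, on the black rubber mat (top 3 mm above the bench). Its middle slot is narrow: 4 mm wide, from x = -20 to +56 mm. Origin: centre of the underside; z up through the thickness. Its sides are plain and parallel, so it can be gripped across its 62 mm width.
- plate_front (a point): Point on the plate's top face, on its centre line (x = -78 mm, z = +10 mm in the plate's frame; front is -x). The last 4 mm of the front end (x = -85 to -81 mm) are only 3.5 mm thick, level with the underside. A round finger hole of 18 mm lies at x = -40 mm; the top between it and the front end is solid: the place to press.
- plate_rear (a point): Point on the plate's top face, on its centre line, 5 mm from the rear end (x = +80 mm, z = +10 mm in the plate's frame). From the rear end face (x = +85 mm) a tongue, 30 mm wide and 3.5 mm thick, level with the underside, sticks out 10 mm (tip at x = +95 mm).
- spare: The spare plate, to be left alone: same steel, size, tongue and frame as the plate, but its slot is 16 mm wide. It lies on the same mat; which of the two lies nearer the saw changes.
- saw: Bench table saw, fixed: black housing under a square grey table 300 x 300 mm, its top 160 mm above the bench. Origin: under its centre at bench height; x to the rear of the saw, y left, z up. On the table stand an aluminium rip fence, 34 mm high, 111 mm right (-y) of the centre line, and a mitre gauge, 36 mm high, more than 70 mm left. The blade is lowered out of the way.
- throat (a point): Middle of the opening in the saw table, at the level of the table top; axes as the saw's. The opening is 173 mm long (x = -86.5 to +86.5 mm) and 67 mm wide. The plate belongs in it with its x along the saw's x. The well below is open but for the ledges of the three screws, 16 mm below the table top.
- lip (a point): Middle of the edge of the rear lip, at the level of the table top (throat frame x = +86.5 mm). The lip is the table top itself, only 4.5 mm thick along the 67 mm rear edge, with free room for the tongue underneath it, 14 mm deep; the rear end face of the plate bears against the lip's edge.
- screw_rear: Brass levelling screw with a flat 10 mm head, 10 mm below the table top, on the centre line, 68 mm to the rear of the middle of the opening. Origin: centre of its top.
- screw_front_left: Same screw, 74 mm to the front of the middle of the opening and 23 mm to the left (+y). Origin: centre of its top.
- screw_front_right: Same screw, 74 mm to the front of the middle of the opening and 23 mm to the right (-y). Origin: centre of its top.
- push_stick: Push stick of plywood, 200 mm long, 12 mm thick, lying on the bench beyond the mat; to be left alone. Origin: on its underside near the middle.
- plunger (a joint): Spring plunger on the centre line in the front wall of the opening, round nose 8 mm thick, axis 4 mm below the table top. 0 = fully out, 4.4 mm proud of the wall; 0.0044 = flush. Spring 5.4 N, plus 0.9 N per mm. A plate lowered at the front rests on the nose, some 9 mm proud; pressed near its front end with some 8 to 15 N it snaps under the nose, which then holds it down and against the lip.
Not all that is in view belongs to the job. Leave any yellow look-alike of the plate alone.

How it is judged (in metres and radians):
At the end, for the whole second after the job is handed in: The narrow-slot plate lies released and at rest in the opening, tongue under the lip, its top flush with the saw table within 1.5 mm at both the front and the rear, and it bears on each of the three levelling screws (more than 0.15 N on each) (contact force between plate and screw_rear above 0.15 N and contact force between plate and screw_front_left above 0.15 N and contact force between plate and screw_front_right above 0.15 N and z of plate_front in the frame of throat between -0.0015 and 0.0015 m and z of plate_rear in the frame of throat between -0.0015 and 0.0015 m and x of plate_rear in the frame of throat above 0.077 m and linear speed of plate below 0.01 m/s and angular speed of plate below 0.05 rad/s); the robot touches nothing.
It fails at once if the spare plate was shifted by more than 30 mm (distance of spare from where it was at the start of the episode above 0.03 m).
It fails at once if the push stick was shifted by more than 30 mm (distance of push_stick from where it was at the start of the episode above 0.03 m).
It also fails if it takes over 48 s, if anything falls off the work surface, if the arm or the gripper's body presses on something with over 40 N, if the wrist force passes 120 N, or if a joint passes its speed limit or range.

## Working session

There is one attempt and no reset: what is moved stays moved. The work goes in short steps, each a Python script; the robot and the scene stay as the last script left them, time stands still between calls to the robot, and variables do not carry over. Pictures are saved under pics/ and viewed, at most 10 in all, crops included, and the job is handed in when it is done.

```bash
mkdir -p pics; ls; python3 - <<'E'
from plant import bot
import cv2,numpy as np
for n in ["top","side"]:
    im=bot.camera(n); cv2.imwrite(f"pics/{n}0.png",im[:,:,::-1])
    print(n,bot.get_calibration(n))
print(bot.get_calibration("wrist"))
s=bot.read_state();print(s)
E
```

```text
pics
top {'fx': 493.8602134125639, 'fy': 493.8602134125639, 'cx': 313.65625438081133, 'cy': 194.41572672448729, 'view': array([[ 5.46523428e-03, -9.99961806e-01,  6.82038679e-03,
        -1.80949751e+02],
       [ 9.82269841e-01,  6.64642022e-03,  1.87354705e-01,
        -6.07380765e+02],
       [-1.87392880e-01,  5.67552289e-03,  9.82268648e-01,
        -1.33863785e+03],
       [ 0.00000000e+00,  0.00000000e+00,  0.00000000e+00,
         1.00000000e+00]])}
side {'fx': 469.38223422409925, 'fy': 469.38223422409925, 'cx': 317.56414103738103, 'cy': 189.54548865804614, 'view': array([[ 8.75139349e-01, -4.83443562e-01, -2.03332513e-02,
        -5.94854725e+02],
       [ 2.57238773e-01,  4.29244780e-01,  8.65781227e-01,
        -1.76486724e+02],
       [-4.09828419e-01, -7.62909720e-01,  5.00009426e-01,
        -1.24714885e+03],
       [ 0.00000000e+00,  0.00000000e+00,  0.00000000e+00,
         1.00000000e+00]])}
{'fx': 335.2078285734281, 'fy': 335.2078285734281, 'cx': 317.396291390803, 'cy': 200.42730334999848, 'T_tool_cam': array([[ 8.12899751e-04,  9.59863869e-01,  2.80465135e-01,
    
[... 269 characters left out ...]
0e+00]])}
{'t': 0.1, 'joint_pos': array([ 1.53811627e+00,  3.59319152e-01,  1.11439359e-02, -2.90316581e-04,
       -1.22411809e+00, -2.88120786e-01]), 'qvel': array([ 0.00063925, -0.00062598,  0.00294654,  0.00205009, -0.00042965,
       -0.00015919]), 'tau': array([-1.18322569e-03, -5.84160841e+01,  2.93751955e+01,  7.01562926e+00,
        1.01806229e-02, -5.27700149e-05]), 'tcp_pos': array([212.72622872, 640.13355233, 225.71430735]), 'eef_rot': array([ 9.87155230e-01, -1.59762241e-01, -4.00362690e-05,  7.59775538e-04]), 'contact_force': array([-0.10356977,  0.52228664, -1.17113048]), 'moment': array([ 0.03245207, -0.00264135,  0.00798208]), 'finger_force': 0.0, 'width': 87.94333242172429}
```

View pics/top0.png

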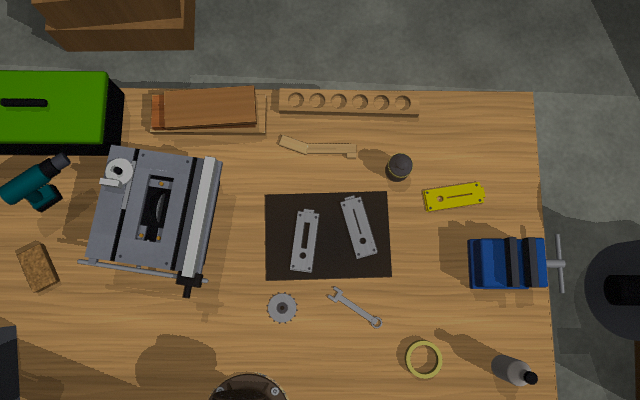

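View pics/side0.png

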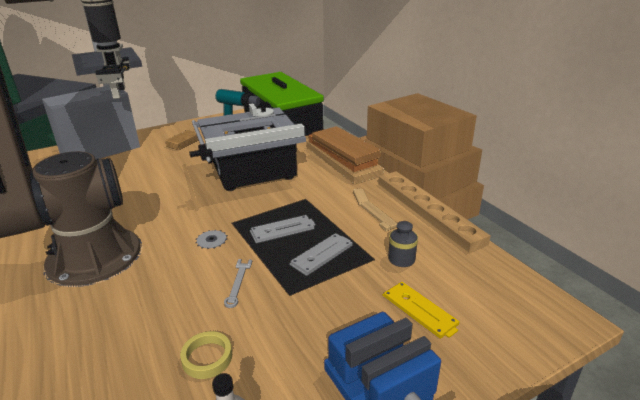

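Candidates in the top view are the left plate at (305,240), the right plate at (358,227) and the yellow look-alike at (454,196), which I will leave alone. I'll check slot widths in an enlarged crop.

```bash
python3 - <<'E'
import cv2,numpy as np
im=cv2.imread("pics/top0.png")
a=cv2.resize(im[185:285,275:395],None,fx=5,fy=5,interpolation=cv2.INTER_CUBIC)  # 600x500
cv2.imwrite("pics/plates.png",a)
b=cv2.resize(im[140:290,85:230],None,fx=4,fy=4,interpolation=cv2.INTER_CUBIC)
cv2.imwrite("pics/saw.png",b)
E
```

```text
(no output)
```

View pics/plates.png

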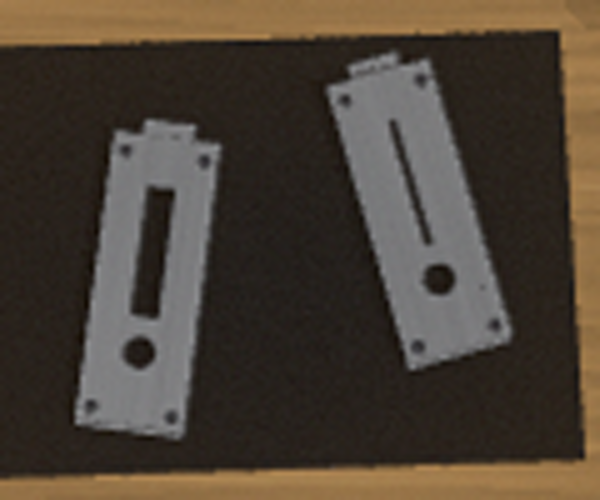

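View pics/saw.png

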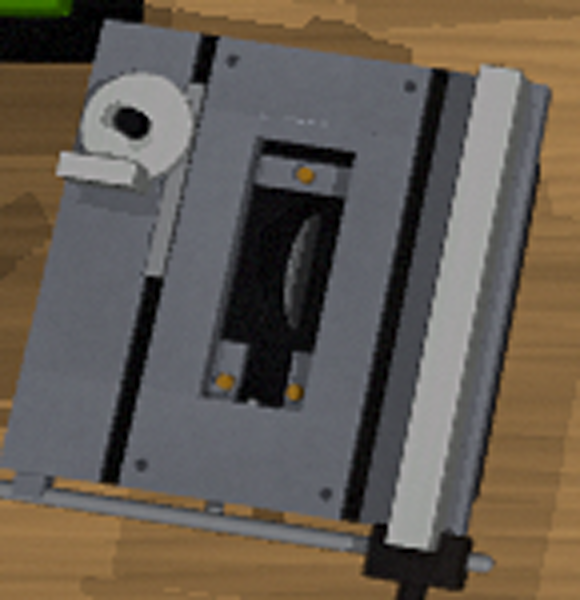

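The right plate, crop centre (420,215), full image about (359,228), has the thin slot, so it is the one to fit. The left one has the wide slot and is the spare. The saw opening corners in the saw crop are (260,137), (355,152), (303,410) and (202,397), and the brass screws are at (306,175), (225,382) and (294,393).

```bash
cat > h.py <<'E'
from plant import bot
import cv2,numpy as np
from scipy.spatial.transform import Rotation as R
def ray(name,st=None):
    c=bot.get_calibration(name)
    if name=="wrist":
        T=np.eye(4);T[:3,:3]=R.from_quat(st["eef_rot"]).as_matrix();T[:3,3]=st["tcp_pos"];T=T@c["T_tool_cam"]
    else: T=np.linalg.inv(c["view"])
    return c,T
def px2w(name,px,z,st=None):
    c,T=ray(name,st);px=np.atleast_2d(px).astype(float)
    d=np.c_[(px[:,0]-c["cx"])/c["fx"],-(px[:,1]-c["cy"])/c["fy"],-np.ones(len(px))]@T[:3,:3].T
    o=T[:3,3];return o+d*((z-o[2])/d[:,2])[:,None]
def w2px(name,p,st=None):
    c,T=ray(name,st);q=(np.atleast_2d(p)-T[:3,3])@T[:3,:3]
    return np.c_[c["cx"]+c["fx"]*q[:,0]/-q[:,2],c["cy"]+c["fy"]*q[:,1]/q[:,2]]
def fit(model,pts):
    "2D rigid fit: world xy of frame origin, yaw, residuals"
    m=np.array(model,float);p=np.array(pts)[:,:2];mc,pc=m.mean(0),p.mean(0);a=m-mc;b=p-pc
    y=np.arctan2((a[:,0]*b[:,1]-a[:,1]*b[:,0]).sum(),(a*b).sum())
    M=np.array([[np.cos(y),-np.sin(y)],[np.sin(y),np.cos(y)]]);o=pc-M@mc
    return o,y,np.linalg.norm(m@M.T+o-p,axis=1)
def tool(yaw,pitch=0,flip=0):
    "tool down, tool x along yaw (flip: opposite), fingers close across; pitch>0 = front up, rear down"
    m=R.from_euler('z',yaw)*R.from_euler('y',pitch)
    t=R.from_matrix(np.array([[1,0,0],[0,-1,0],[0,0,-1.]]))
    if flip:t=R.from_euler('z',np.pi)*t
    return (m*t).as_quat()
E
python3 - <<'E'
from h import *
pl=np.array([[328,87],[430,60],[512,340],[410,370]])/5+[275,185]
sp=np.array([[113,131],[221,145],[184,438],[76,425]])/5+[275,185]
op=np.array([[260,137],[355,152],[303,410],[202,397]])/4+[85,140]
M=[[85,31],[85,-31],[-85,-31],[-85,31]];O=[[86.5,33.5],[86.5,-33.5],[-86.5,-33.5],[-86.5,33.5]]
P=fit(M,px2w("top",pl,13));S=fit(O,px2w("top",op,160));print(P,S,fit(M,px2w("top",sp,13)))
for nm,(o,y,_),z in(("plate",P,13),("saw",S,160)):
  for f in(0,1):
    for dz in (5,200):
      for ang in (0,.2):
        print(nm,f,dz,ang,np.round(bot.solve_ik([*o,z+dz],tool(y,ang,f)),2) if bot.solve_ik([*o,z+dz],tool(y,ang,f)) is not None else None)
E
```

```text
(array([ 520.61610922, -308.66509351]), np.float64(0.2726230068485079), array([0.28302998, 0.52492749, 1.02739196, 0.4181346 ])) (array([550.05183016, 235.19176871]), np.float64(-0.14183949088772804), array([1.70692514, 1.72434139, 1.27537236, 0.67134282])) (array([ 479.05682213, -152.66752576]), np.float64(-0.11680309636695563), array([0.60997479, 0.71699256, 0.3559346 , 0.17802034]))
plate 0 5 0 [-0.21  0.45 -0.38  0.   -0.74  2.06]
plate 0 5 0.2 [-0.16  0.53 -0.3   0.1  -0.92  1.93]
plate 0 200 0 [-0.21  0.25 -0.17  0.   -1.15  2.06]
plate 0 200 0.2 [-0.16  0.35 -0.09  0.09 -1.32  1.97]
plate 1 5 0 [-0.21  0.45 -0.38  0.   -0.74 -1.09]
plate 1 5 0.2 [-0.16  0.53 -0.3   0.1  -0.92 -1.21]
plate 1 200 0 [-0.21  0.25 -0.17  0.   -1.15 -1.09]
plate 1 200 0.2 [-0.16  0.35 -0.09  0.09 -1.32 -1.17]
saw 0 5 0 [ 0.73  0.28 -0.25  0.   -1.04  0.7 ]
saw 0 5 0.2 [ 0.64  0.39 -0.05 -0.15 -1.28  0.85]
saw 0 200 0 [ 0.73  0.18  0.06  0.   -1.46  0.7 ]
saw 0 200 0.2 [ 0.64  0.29  0.25 -0.14 -1.68  0.79]
saw 1 5 0 [ 0.73  0.28 -0.25  0.   -1.04 -2.44]
saw 1 5 0.2 [ 0.64  0.39 -0.05 -0.15 -1.28 -2.3 ]
saw 1 200 0 [ 0.73  0.18  0.06  0.   -1.46 -2.44]
saw 1 200 0.2 [ 0.64  0.29  0.25 -0.14 -1.68 -2.35]
```

```bash
python3 - <<'E'
from h import *
import json
out={}
bot.move_ptp([300,500,330],tool(-.142)) if 0 else None
for nm,p,y in(("saw",[550,235,250],-.142),("plate",[520.6,-308.7,103],.2726)):
    bot.move_ptp(p,tool(y));bot.pause(.3)
    s=bot.read_state();im=bot.camera("wrist");cv2.imwrite(f"pics/w_{nm}.png",im[:,:,::-1])
    out[nm]={k:np.array(s[k]).tolist() for k in("tcp_pos","eef_rot")};print(nm,s["t"],s["tcp_pos"],s["contact_force"])
json.dump(out,open("st.json","w"))
E
```

```text
saw 2.3083 [549.84761455 235.46546616 249.90462742] [-0.55727675  0.56128138  0.12053693]
plate 4.6917 [ 520.92707003 -308.29675154  103.13045088] [ 0.45773957 -0.3600769  -0.00292843]
```

View pics/w_saw.png

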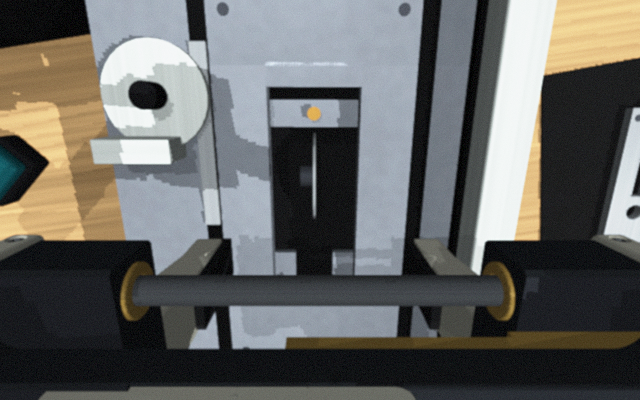

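View pics/w_plate.png

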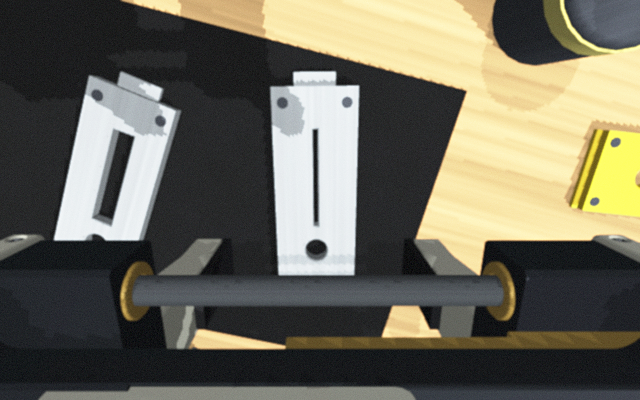

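```bash
python3 - <<'E'
import cv2,numpy as np
a=[cv2.resize(cv2.imread(f"pics/w_{n}.png")[60:270,260:372],None,fx=3.5,fy=2.8,interpolation=cv2.INTER_CUBIC) for n in("saw","plate")]
cv2.imwrite("pics/pair.png",np.hstack(a))
for n in("saw","plate"):
    g=cv2.imread(f"pics/w_{n}.png").astype(float).mean(2)
    for r in range(100,235,30):
        print(n,r,g[r-2:r+3].mean(0)[262:284].astype(int),g[r-2:r+3].mean(0)[348:368].astype(int))
    for c in ((280,350),(305,328)): print(n,c,g[66:106,c[0]-3:c[0]+4].mean(1).astype(int),g[66:106,c[1]-3:c[1]+4].mean(1).astype(int))
E
```

```text
saw 100 [188 187 183 177 150 111  91  95 108 116 121 131 132 133 134 134 134 131
 131 135 133 135] [ 86  88  88  89  87  89  88  91  89  79  58  52  86 138 166 170 169 169
 171 172]
saw 130 [182 182 182 186 179 160 117  90  67  36  21  19  20  24  23  25  21  22
  23  21  24  24] [ 18  14  15  17  14  18  13  16  18  28  48  96 147 170 171 168 167 168
 166 167]
saw 160 [129 130 131 129 129 129 114  88  82  70  43  23  19  16  16  17  14  14
  17  17  13  15] [ 19  19  18  18  15  17  14  24  31  49 103 151 170 171 168 170 173 173
 171 172]
saw 190 [182 183 182 181 183 182 182 166 128  97  78  44  21  22  21  25  22  21
  22  23  22  17] [ 19  19  19  19  20  18  22  30  56 106 155 171 167 166 166 165 164 164
 165 167]
saw 220 [180 180 180 181 179 183 182 180 169 133 101  77  46  22  22  22  20  24
  22  24  27  21] [ 18  19  18  17  20  22  32  62 114 162 175 174 172 170 169 170 170 172
 173 172]
saw (280, 350) [187 180 179 178 177 178 176 176 177 177 177 178 177 177 177 178 177 179
 178 171 139  75  25  12  15  12  17  14  16  15  13  14  39 105 164 179
 178 178 177 178] [177 174 17
[... 1405 characters left out ...]

  40  38]
plate (280, 350) [ 39  41  39  41  41  39  40  38  40  41  39  35  33  28  29  28  29  28
  28  50 112 170 187 186 183 184 184 183 186 184 177 145 113  95  88  85
  84  84  86  93] [ 40  40  39  41  38  39  37  40  41  39  41  38  38  34  34  32  30  27
  56 154 237 244 242 240 240 241 241 241 241 240 231 201 171 156 150 145
 146 146 156 165]
plate (305, 328) [ 41  40  35  30  52 150 232 242 241 241 240 239 240 237 231 214 195 187
 189 204 227 239 240 241 240 240 240 240 240 241 240 240 240 240 240 240
 240 239 240 239] [ 38  40  33  27  56 154 233 244 242 241 240 240 239 237 224 203 188 187
 192 210 231 238 239 239 239 239 239 239 238 239 239 239 239 239 239 239
 239 238 239 238]
```

View pics/pair.png

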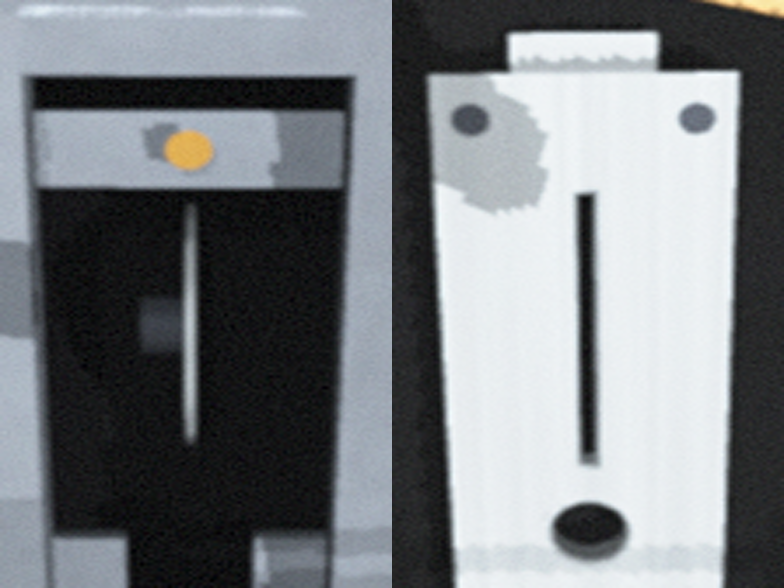

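```bash
python3 - <<'E'
from h import *
import json
from scipy.optimize import least_squares
st=json.load(open("st.json"));rows=[100,130,160,190,220]
D={"saw":([266.4,267.6,268.4,269.7,270.8],[360.5,359,357.8,356.8,355.7],[(280,86.7),(305,86.9),(328,86.9),(350,86.9)],160),
"plate":([270.2,271.5,272.7,274.05,275.5],[358.4,357.7,357.05,356.2,355.4],[(280,85.95),(350,84.8)],13)}
res={}
for n,(l,r,e,z) in D.items():
    s=st[n];k=lambda p:px2w("wrist",p,z,s)[:,:2]
    L,Rr,E=k(list(zip(l,rows))),k(list(zip(r,rows))),k(e)
    xe=86.5 if n=="saw" else 85;w=33.5 if n=="saw" else 31
    def loc(p,q): c,sn=np.cos(q[2]),np.sin(q[2]);d=p-q[:2];return np.c_[d[:,0]*c+d[:,1]*sn,-d[:,0]*sn+d[:,1]*c]
    f=lambda q:np.r_[loc(L,q)[:,1]-w-q[3],loc(Rr,q)[:,1]+w+q[3],loc(E,q)[:,0]-xe]
    y0=-.142 if n=="saw" else .2726
    q=least_squares(f,[*s["tcp_pos"][:2],y0,0]).x
    res[n]=q[:3].tolist();print(n,q,np.round(f(q),2))
    if n=="saw": print("screw_rear local",loc(px2w("wrist",(313.8,113.5),150,s)[:,:2],q))
    else: print("tongue tip, hole",loc(px2w("wrist",[(314.5,71)],6.5,s)[:,:2],q),loc(px2w("wrist",[(316.5,249)],13,s)[:,:2],q))
    print("in tool frame", loc(np.array([q[:2]]),[*s["tcp_pos"][:2],R.from_quat(s["eef_rot"]).as_matrix()[1::-1,0].tolist() and np.arctan2(*R.from_quat(s["eef_rot"]).as_matrix()[1::-1,0])]))
json.dump(res,open("pose.json","w"))
E
```

```text
saw [ 5.49813416e+02  2.39151763e+02 -1.45046271e-01 -9.67424307e-02] [-0.01 -0.08  0.13 -0.02 -0.03 -0.16  0.09  0.12 -0.   -0.05 -0.01 -0.07
  0.01  0.08]
screw_rear local [[68.01915329 -0.2361143 ]]
in tool frame [[-0.55297856  3.64474522]]
plate [ 5.22271030e+02 -3.05809604e+02  2.82239390e-01  4.82805252e-01] [-0.11 -0.06  0.07  0.08  0.02  0.04  0.   -0.07 -0.    0.04 -0.18  0.18]
tongue tip, hole [[95.03227459 -0.33112308]] [[-40.28055971  -0.58150271]]
in tool frame [[1.96538356 2.0320926 ]]
```

```bash
python3 - <<'E'
from h import *
import json
P=json.load(open("pose.json"))["plate"]
x=np.array(P[:2])-50*np.array([np.cos(P[2]),np.sin(P[2])])
bot.move_ptp([*x,45],tool(P[2]));bot.line_to([*x,6.5],80)
print(bot.read_state()["contact_force"],bot.read_state()["tcp_pos"])
bot.move_gripper(50,50);s=bot.read_state();print(s["t"],s["width"],s["finger_force"],s["contact_force"],s["tcp_pos"])
bot.line_to([*x,60],100);bot.pause(.2);s=bot.read_state();print(s["t"],s["width"],s["finger_force"],s["contact_force"],s["moment"])
cv2.imwrite("pics/held.png",bot.camera("wrist")[:,:,::-1]);
E
```

```text
[-0.06156008 -0.93639838 -0.33342999] [ 474.57294859 -319.7741017     6.57360615]
6.3417 61.02738200046459 50.00335872173309 [-0.6245123  -0.20053854  2.85837491] [ 474.42033029 -319.86482508    6.83560201]
7.225 61.22121838856599 49.99880164861679 [ 0.15003003  0.00967619 -4.97821459] [-0.15182973  0.24374043 -0.01391425]
```

View pics/held.png

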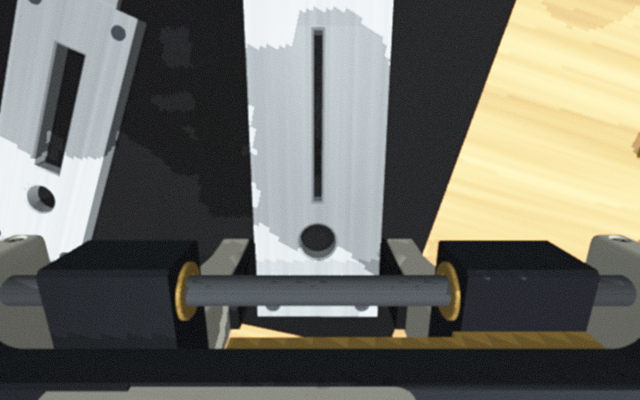

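```bash
cat > heldfit.py <<'E'
from h import *
from scipy.optimize import least_squares
def edge(v,lo,hi,up):
    seg=v[lo:hi];d=np.diff(seg)*up;i=d.argmax();w=d[max(i-2,0):i+3].clip(0);return lo+max(i-2,0)+(w*np.arange(len(w))).sum()/w.sum()+.5
def heldfit(im):
    g=im.astype(float).mean(2);rows=[200,210,220,232]
    l=[edge(g[r-2:r+3].mean(0),235,270,1) for r in rows];r_=[edge(g[r-2:r+3].mean(0),372,400,-1) for r in rows]
    c=g[:,315:321].mean(1)
    s1=edge(c,18,40,-1);s2=edge(c,190,212,1);h1=edge(c,215,235,-1);
    st=dict(tcp_pos=np.zeros(3),eef_rot=[0,0,0,1.]) 
    def pts(q,m): # plate->tool: tool z down
        T=R.from_matrix(np.diag([1,-1,-1.]))*R.from_euler('zy',[q[4],q[3]])
        return T.apply(m)+[50+q[0],q[1],3.5+q[2]]
    def proj(q,m): return w2px("wrist",pts(q,np.array(m,float)),st)
    def f(q):
        v=proj(q,[[56,0,10],[-20,0,10],[-31,0,10]])[:,1]-[s1,s2,h1]
        e=[]
        for y,obs in((30.5,l),(-30.5,r_)):
            p=proj(q,[[-30,y,10],[50,y,10]]);e+=list(np.interp(rows,p[::-1,1] if p[0,1]>p[1,1] else p[:,1],p[::-1,0] if p[0,1]>p[1,1] else p[:,0])-obs)
        return np.r_[v,e]
    q=least_squares(f,np.zeros(5)).x
    return q,f(q),(s1,s2,h1,l,r_)
E
python3 -c "
from heldfit import *
q,r,o=heldfit(cv2.imread('pics/held.png'));print('dx dy dz pitch yaw',q.round(4),r.round(2),o)"
```

```text
dx dy dz pitch yaw [-0.0525 -0.3299  2.2067  0.1943 -0.0031] [ 0.    2.06 -2.05  0.55  0.04 -0.39 -0.58 -0.48 -0.11  0.16  0.81] (np.float64(29.34600262123198), np.float64(196.1780303030303), np.float64(223.53230829116387), [np.float64(251.67645231438334), np.float64(252.3202746365105), np.float64(252.86923076923077), np.float64(253.0577547047372)], [np.float64(382.7932396839333), np.float64(382.2086001829826), np.float64(381.73126142595976), np.float64(381.07470747074706)])
```

```bash
python3 - <<'E'
import cv2,numpy as np
g=cv2.imread("pics/held.png").astype(float).mean(2)
c=g[:,316:320].mean(1).astype(int)
print(c[22:38],c[190:262])
for r in (15,60,130,190,240,262): v=g[r-2:r+3].mean(0).astype(int);print(r,v[238:262],v[376:398])
E
```

```text
[194 194 198 200 189 165 146 137 106  86  80  82  76  56  37  34] [ 36  39  37  38  39  44  61  89  99  95 105 129 147 162 175 181 179 179
 179 178 178 181 181 180 180 178 179 179 180 180 180 179 168 136  82  43
  37  34  38  37  36  38  43  40  41  41  42  43  43  41  42  41  41  43
  44  42  41  40  37  41  49  78  95 100  97  97  94 115 142 155 176 209]
15 [ 29  30  25  26  38 103 196 243 245 243 243 242 242 241 240 240 240 241
 241 241 240 240 240 240] [245 245 244 244 243 243 243 243 241 241 240 240 241 243 246 240 174  78
  37  35  39  40]
60 [ 30  29  27  29  27  29  31  70 139 187 200 197 196 195 194 192 193 192
 192 192 192 192 194 192] [203 200 201 200 199 198 196 192 192 193 196 203 211 200 132  56  38  41
  41  40  41  39]
130 [ 29  31  31  28  29  29  29  26  26  33  88 182 240 244 241 238 232 216
 196 186 188 187 188 188] [195 195 191 191 190 188 192 193 193 185 138  74  41  38  45  39  41  41
  42  41  40  42]
190 [ 31  31  29  29  27  29  27  29  29  30  28  25  40 112 202 240 241 238
 231 223 216 211 199 189] [185 184 184 186 185 188 175 129  70  41  37  40  42  38  41  41  42  36
  40  42  41  41]
240 [116 119 121 119 120 119 120 118 114  96  68  39  24  21  26  83 175 238
 243 239 237 237 237 238] [183 185 188 187 160  90  28  18  21  29  46  73 104 117 117 110 107 109
 111 113 110 111]
262 [ 78  46  26  19  16  18  19  17  16  17  13  18  25  24  21  21  29  80
 163 218 229 224 226 228] [159 160 143  95  40  13  13  14  13  15  16  17  14  18  18  21  21  18
  17  25  53  90]
```

```bash
python3 - <<'E'
from h import *
from scipy.optimize import least_squares
rows=[15,60,130,190,240,262];l=[243.35,245.6,248.5,251.2,253.6,255.2];r_=[392.4,390.15,386.3,383.3,380.8,379.1]
st=dict(tcp_pos=np.zeros(3),eef_rot=[0,0,0,1.])
def proj(q,m):
    T=R.from_matrix(np.diag([1,-1,-1.]))*R.from_euler('zy',[q[4],q[3]])
    return w2px("wrist",T.apply(np.array(m,float))+[50+q[0],q[1],-3.5+q[2]+7],st)
def f(q):
    v=proj(q,[[56,0,10],[-20,0,10],[-31,0,10],[-49,0,10]])[:,1]-[27.5,201.5,223.7,257.5];e=[]
    for y,obs in((31,l),(-31,r_)):
        p=proj(q,[[x,y,10] for x in range(-60,75,5)]);o=p[:,1].argsort();e+=list(np.interp(rows,p[o,1],p[o,0])-obs)
    return np.r_[v,e]
s=least_squares(f,np.zeros(5));print(s.x.round(4),f(s.x).round(2))
E
```

```text
[-0.4322 -0.342   1.2312  0.0304 -0.0024] [-0.72  0.32  0.06  0.6   0.12 -0.01  0.38  0.5   0.45 -0.11 -0.08 -0.24
 -0.13 -0.35 -0.52 -0.  ]
```

```bash
cat > ins.py <<'E'
from h import *
import json
S=json.load(open("pose.json"))["saw"]
Rpt=R.from_matrix(np.diag([1,-1,-1.]))*R.from_euler('y',.03); tpt=np.array([49.6,-.34,5.0])  # plate in tool
def tcp(rx,rz,th,ry=0):
    "TCP pose so that plate root underside (85,0,0) is at throat (rx,ry,rz) with pitch th"
    Rs=R.from_euler('z',S[2]);Rp=Rs*R.from_euler('y',th)
    root=Rs.apply([rx,ry,rz])+[S[0],S[1],160]
    o=root-Rp.apply([85,0,0]);Rt=Rp*Rpt.inv()
    return o-Rt.apply(tpt),Rt.as_quat()
def show(tag=""):
    s=bot.read_state();print(tag,round(s["t"],2),s["tcp_pos"].round(1),s["contact_force"].round(1),s["moment"].round(2),round(s["width"],1));return s
E
python3 - <<'E'
from ins import *
s=bot.read_state();p=s["tcp_pos"].copy();p[2]=270;bot.line_to(p,200)
a=tcp(70,60,.21);b=tcp(70,25,.21);print(a,b)
bot.move_ptp(*a);bot.line_to(b[0],100);bot.pause(.3);s=show()
print(b)
cv2.imwrite("pics/over.png",bot.camera("wrist")[:,:,::-1]);cv2.imwrite("pics/over_top.png",bot.camera("top")[:,:,::-1]);cv2.imwrite("pics/over_side.png",bot.camera("side")[:,:,::-1])
a=cv2.resize(cv2.imread("pics/over.png")[0:270,180:480],(800,600)[:1]*1+(600,) if 0 else (660,594));cv2.imwrite("pics/over_c.png",a)
E
```

```text
(array([489.36907322, 247.63738597, 251.51817679]), array([-0.99333472,  0.07216631,  0.08964229,  0.00651256])) (array([489.36907322, 247.63738597, 216.51817679]), array([-0.99333472,  0.07216631,  0.08964229,  0.00651256]))
 11.32 [489.6 247.8 217.1] [ 0.4 -0.5 -5.1] [-0.16 -0.7  -0.02] 61.0
(array([489.36907322, 247.63738597, 216.51817679]), array([-0.99333472,  0.07216631,  0.08964229,  0.00651256]))
```

View pics/over_c.png

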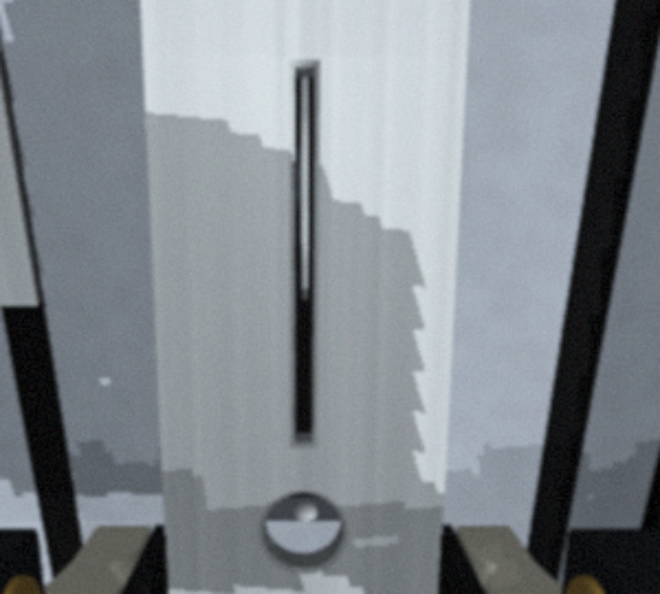

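```bash
python3 - <<'E'
from ins import *
base=show("start")["contact_force"]
def go(rx,rz,th,v,lim=6):
    p,q=tcp(rx,rz,th);bot.line_to(p,v,q);s=show(f"{rx},{rz},{th}")
    d=np.linalg.norm(s["contact_force"]-base)
    if d>lim: print("force",d)
    return d<=lim
ok=go(70,2,.21,60) and go(72,-8,.21,40) and go(78,-8.7,.21,40) and go(83.5,-9.3,.21,30)
E
```

```text
start 11.47 [489.4 247.7 216.7] [ 0.1 -0.  -6. ] [-0.13 -0.67  0.02] 61.0
70,2,0.21 12.0 [489.3 247.5 193.1] [-0.6  0.2 -6. ] [-0.1  -0.66  0.05] 61.1
72,-8,0.21 12.41 [491.4 247.2 183.3] [-0.   0.6 -6.3] [-0.12 -0.73 -0.01] 61.3
78,-8.7,0.21 12.71 [497.6 246.4 182.8] [-0.2  1.1 -6.4] [-0.1  -0.66 -0.01] 61.4
83.5,-9.3,0.21 13.04 [502.9 245.6 182.1] [ 0.2  0.9 -5.9] [-0.1  -0.69  0.  ] 61.2
```

```bash
python3 - <<'E'
from ins import *
base=show("start")["contact_force"]
for rx,rz,th in((84,-9.5,.16),(84.6,-9.6,.12),(85,-9.7,.09),(86.0,-9.7,.075)):
    p,q=tcp(rx,rz,th);bot.line_to(p,30,q);bot.pause(.1);s=show(f"{rx},{rz},{th}")
    d=np.linalg.norm(s["contact_force"]-base)
    if d>8: print("stop",d);break
cv2.imwrite("pics/in_top.png",bot.camera("top")[:,:,::-1]);cv2.imwrite("pics/in_side.png",bot.camera("side")[:,:,::-1]);cv2.imwrite("pics/in_w.png",bot.camera("wrist")[:,:,::-1])
E
```

```text
start 13.04 [502.9 245.6 182.1] [ 0.2  0.9 -5.9] [-0.1  -0.69  0.  ] 61.2
84,-9.5,0.16 13.52 [502.  246.  175.7] [ 0.1 -0.3 -5. ] [-0.05 -0.42  0.  ] 60.8
84.6,-9.6,0.12 13.95 [501.8 246.  170.3] [-0.3  0.7 -5. ] [-0.05 -0.24  0.02] 60.8
85,-9.7,0.09 14.33 [501.5 246.  166.1] [-0.8  0.5 -4.9] [-0.06 -0.05  0.02] 61.2
86.0,-9.7,0.075 14.68 [502.3 245.8 164. ] [ 0.6  0.4 -5.1] [-0.02  0.13 -0.02] 61.0
```

```bash
python3 - <<'E'
from ins import *
b=show("start")["contact_force"];xs=np.array([np.cos(S[2]),np.sin(S[2]),0])
for rx,th in((86,.065),(86.4,.065),(86.8,.065),(87.2,.065),(87.6,.065)):
    p,q=tcp(rx,-9.7,th);bot.line_to(p,20,q);bot.pause(.1);s=show(f"{rx} {th}")
    f=(s["contact_force"]-b);print(f@xs,f[2])
    if abs(f@xs)>4 or f[2]>6: break
bot.move_gripper(70);show("open");bot.pause(.3)
z=R.from_quat(s["eef_rot"]).as_matrix()[:,2]
p=bot.read_state()["tcp_pos"]-z*50;bot.line_to(p,100);show("up")
cv2.imwrite("pics/rel_w.png",bot.camera("wrist")[:,:,::-1])
E
```

```text
start 14.83 [502.3 245.8 164. ] [-0.2 -0.  -6.1] [0.04 0.11 0.01] 61.2
86 0.065 15.18 [502.  245.8 162.6] [ 1.   0.  -5.6] [-0.01  0.12  0.01] 61.0
1.1470305521702038 0.49242988947185573
86.4 0.065 15.53 [502.5 245.8 162.6] [-0.4  0.2 -5. ] [0.05 0.09 0.03] 61.2
-0.3054810132694239 1.0802393464690372
86.8 0.065 15.88 [502.6 245.7 162.4] [-1.9  0.2 -5.7] [0.22 0.96 0.09] 61.0
-1.7460676533617625 0.40656045451041134
87.2 0.065 16.23 [502.6 245.6 162.3] [-6.   1.4 -4.7] [0.48 1.98 0.16] 61.0
-6.017523302118879 1.3447987784617261
open 16.68 [503.8 245.8 163.1] [-0.8 -0.2  0.6] [-0.   -0.12 -0.06] 70.0
up 17.62 [504.8 245.2 212.1] [ 0.6 -0.4  1. ] [-0.06 -0.13  0.01] 70.1
```

View pics/rel_w.png

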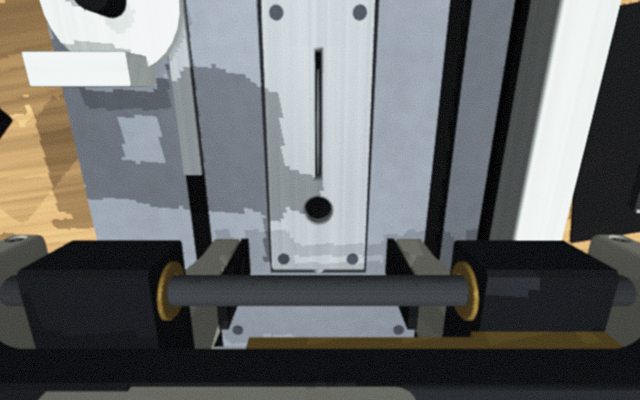

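The last picture shows the plate in the opening with its front edge near row 270 and the plunger nose at (318,271). It is resting on the nose, so next I press it down.

```bash
python3 - <<'E'
from ins import *
Rs=R.from_euler('z',S[2]);P=lambda x,z:Rs.apply([x,0,z])+[S[0],S[1],160]
bot.move_gripper(0,20);print(bot.read_state()["width"])
bot.move_ptp(P(-69,35),tool(S[2]));bot.line_to(P(-69,14),60);bot.pause(.2);b=show("above")["contact_force"]
for z in np.arange(11,-2.1,-1):
    bot.line_to(P(-69,z),25);bot.pause(.05);s=bot.read_state();f=s["contact_force"]-b
    print(round(z,1),round(s["t"],2),s["tcp_pos"][2].round(2),f.round(1))
    if f[2]>30: break
    if z<=0.5 and f[2]>15: break
bot.line_to(P(-69,12),60);bot.pause(.2);show("up")
E
```

```text
0.6091399488086481
above 19.83 [481.8 249.3 174.3] [-0.5 -0.   0. ] [-0.06  0.01  0.02] 0.6
11.0 20.15 170.95 [ 0.8 -0.6  0.2]
10.0 20.45 170.0 [-0.3  0.   0.8]
9.0 20.75 168.98 [0.7 0.  0.4]
8.0 21.05 167.98 [-0.4 -0.4  0.1]
7.0 21.35 167.13 [0.1 0.1 1.6]
6.0 21.65 165.74 [-0.2 -0.6 -0.2]
5.0 21.95 164.87 [0.7 0.2 0.3]
4.0 22.25 163.95 [-0.2  0.1  0.3]
3.0 22.55 162.97 [ 0.4  0.5 -0.4]
2.0 22.85 161.96 [ 0.  -0.8  0.6]
1.0 23.15 160.96 [ 0.4 -0.2 -0.1]
0.0 23.45 160.32 [-0.5  0.8  4.2]
-1.0 23.75 160.2 [-3.9 -1.7 11.2]
-2.0 24.05 160.14 [-6.2 -1.7 18.7]
up 24.63 [481.4 248.9 171.5] [0.  0.1 0.5] [-0.06  0.02  0.  ] 0.5
```

```bash
python3 - <<'E'
from ins import *
Rs=R.from_euler('z',S[2]);P=lambda x,z,y=0:Rs.apply([x,y,z])+[S[0],S[1],160]
def touch(x,y,stop):
    bot.line_to(P(x,6,y),120);bot.line_to(P(x,2,y),40);bot.pause(.15);b=bot.read_state()["contact_force"]
    for z in np.arange(1,-3.1,-.5):
        bot.line_to(P(x,z,y),30);s=bot.read_state();f=s["contact_force"]-b
        if f[2]>2: print((x,y),z,s["tcp_pos"][2].round(2),f.round(1),round(s["t"],1))
        if f[2]>stop: break
    bot.line_to(P(x,6,y),60)
touch(-69,0,22);touch(68,0,10);touch(-66,8,6);touch(-66,-8,6)
bot.line_to(P(-66,60,0),150);bot.pause(.3);show("clear")
for n in("wrist","top"):cv2.imwrite(f"pics/fin_{n}.png",bot.camera(n)[:,:,::-1])
s=bot.read_state()
g=cv2.imread("pics/fin_wrist.png").astype(float).mean(2)
for nm,x in(("rear",86),("front",-86)):
    c,r=w2px("wrist",P(x,0,0)[None],s)[0];print(nm,c,r)
    for dy in(-22,22):
        c,r=w2px("wrist",P(x,0,dy)[None],s)[0];r,c=int(r),int(c);print(dy,r-12,g[max(r-12,0):r+12,c-2:c+3].mean(1).astype(int))
E
```

```text
(-69, 0) 0.0 160.34 [-0.8  0.4  3.4] 26.0
(-69, 0) -0.5 160.26 [-3.7  0.2  8.1] 26.3
(-69, 0) -1.0 160.24 [-5.4  0.  11.4] 26.5
(-69, 0) -1.5 160.19 [-6.4 -1.2 14.7] 26.8
(-69, 0) -2.0 160.14 [-8.  -1.6 18.8] 27.0
(-69, 0) -2.5 160.09 [-9.8 -1.7 22. ] 27.3
(68, 0) 0.0 160.35 [-0.6  0.1  4. ] 30.0
(68, 0) -0.5 160.29 [-1.7 -0.   6.5] 30.3
(68, 0) -1.0 160.27 [-3.   0.2  9.7] 30.5
(68, 0) -1.5 160.18 [-4.1  0.1 11.8] 30.8
(-66, 8) 0.0 160.31 [-1.2 -0.5  3.2] 33.5
(-66, 8) -0.5 160.24 [-3.8 -0.9  7.8] 33.7
(-66, -8) 0.0 160.3 [-1.8  0.   3.7] 35.4
(-66, -8) -0.5 160.26 [-3.7 -1.   7.7] 35.6
clear 36.73 [484.3 248.4 219.3] [-0.6 -0.3 -0.3] [ 0.01 -0.01  0.03] 0.7
rear 317.63431881692657 -40.151473125594805
-22 -52 [214 213 214 213 214 214 213 215 212 215 215 213 213 214 213 214 213 215
 214 214 214 214 214 214 212 214 214 215 214 214 213 213 214 214 212 215
 213 212 214 213 213 213 213 213 214 212 214 213 214 214 213 215 213 214
 213 212 214 213 213 214 214 212 214 212 212 213 214 211 212 213 212 212
 214 213 213 211 211 212 212 212 212 212 213 213 212 212 213 212 211 212
 211 213 211 21
[... 2202 characters left out ...]
7  17  16  18  18  17  18  25
  30  35  31  31  34  33  37  42  48  48  50  47  46  48  47  47  47  43
  42  35  35  35  30  36  34  32  34  34  34  35  33  36  33  35  35  34
  33  33  34  34  32  34  35  32  33  34  33  34  35  34  33  34  34  35
  34  34  34  34  34  37  34  35  34  33  34  30  36  46  54  54  56  56
  54  52  58  54  55  53  41  27  14  14  17  18  17  17  18  18  19  15
  13  17  15  14  17  19  16  19  19  14  19  19]
front 317.4040805708464 242.87449825208375
-22 230 [156 186 199 203 203 207 186 127  75  64  44  22  13  16  16  16  18  14
  17  19  16  15  18  18]
22 230 [129 175 203 209 210 207 186 126  75  64  43  23  17  17  15  17  15  16
  18  16  15  14  16  20]
```

The front, rear, left and right of the plate all touch at 160.3 mm, so it is flush and firm, and the robot is clear of it.

```bash
python3 -c "
from plant import bot
print(bot.close_job())"
```

```text
the job is handed in; nothing more can be done
None
```

The narrow-slot plate is hooked under the lip and pressed home; touch checks put it level with the table within about 0.3 mm at front, rear and both front corners. I handed the job in at about 37 s, with no verdict returned. I did not read the screw forces or see the snap directly, and the arm never went near the spare plate or push stick after the pick-up.

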